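# Re-wheel the stock feeder

## Robot

A 7-joint arm with a two-finger parallel gripper is mounted at the origin on the work surface. World frame = base frame: x ahead of the robot, y to its left, z up, the work surface at z = 0. Lengths are in m, angles in rad, forces in N, time in s.
With the tool pointing down it reaches from about 0.425 to 1.025 m from the base axis. Payload 9.4 kg.
Tool frame: the origin (TCP) lies midway between the tips of the shut fingers; the grasp point (between the pads) lies 19 mm behind it (manip.hold_point_z is the distance from the TCP to the grasp point, in m); z points along the fingers, y is the line along which they close (so a half turn about z gives the same grasp; the last joint's range is limited). The gripper opens to 93 mm and grips with 3 to 60 N. Pads are 15 mm wide; open, the fingers measure 128 mm over their backs; the gripper's body (75 mm by 188 mm) begins 65 mm behind the grasp point.
Start: joints at [-1.185, 0.599, -0.003, 1.599, 0.002, 0.943, -0.08], TCP at [0.324, 0.649, 0.219] pointing down, gripper open.
Joint ranges: [-2.57, 2.57], [-0.35, 1.97], [-1.29, 1.29], [0.11, 2.56], [-1.05, 4.19], [0.11, 1.86], [-2.63, 2.63]. Speed limits (rad/s): [2.22, 2.22, 3.01, 3.01, 3.14, 3.14, 3.14].

## Interface

Orientations are given as a 3x3 rotation matrix whose columns are the frame's x, y, z axes.
In Python, from bench import manip, read_camera, camera_info gives the robot as it stands.
- The arm moves only by the tool drive_tool, never from a script. Its argument "targets" is a list of rows, each an object with "travel": the shift along the tool's x, y, z in mm, a list of three; "turn": the turn, a rotation vector about the tool's x, y, z in rad, a list of three; "grip": the opening, from 0 (shut) to 1 (fully open). A call has 1 to 10 rows; each row is the pose to reach, as a shift and turn from the pose commanded when the call began, along the tool's axes at that moment; what a row does not reach only later rows make up. A row lasts 1/10 s, in which the tool goes at most 50 mm and 8.59 degrees, less where a joint would pass 70% of its speed; a pose out of reach is approached as far as the arm can. A call with a gripper value outside its range is refused whole. The fingers move at their own pace and stop on an object; "squeeze" is the grip in N (left out, the last holds). Time passes only in rows, so rows that repeat a pose let the fingers close. It gives the time, the measured TCP pose, the force, the opening and the grip force at its end, in the units of the state.
- manip.get_state(): the state, without advancing time (a new reading comes with each control period).
- read_camera(name): name is "scene" or "top" or "wrist"; returns the picture (400x640x3 uint8, red, green, blue); there is no depth.
- camera_info(name): a dict with "K" (3x3 intrinsics, pixels), "origin" and "attitude" of the camera in the world; the wrist camera has in their place "T_tool_cam" (4x4, takes a point from camera to tool coordinates, whose origin is the TCP and whose axes are the flange's). Camera axes: x right, y down, z forward; pixel columns grow to the right and rows downward; lengths in m; the calibration is good to about 2 mm. A picture is of the moment at which its call begins: read the wrist's pose just before it. camera_info takes no time and is no camera call.
- manip.hand_in(): hands the job in; it is judged then, once.
The state is a dict: "time": time; "joint_positions": joint angles; "qvel": joint speeds; "joint_torque": joint torques, N m; "tool_pos": TCP position; "tcp_rot": TCP orientation; "contact_force": force on the tool from outside, world axes, zero at the start; "ft_torque": the same for the moment, N m; "grip_width": finger opening in m; "grip_force": force on a finger pad.
Only numpy, scipy, OpenCV 4.12 (cv2) and the standard library are available. Lean on these libraries where they do the work, as an engineer would, in place of code of your own. Each camera call takes 0.05 s, during which the arm holds its last target. There are 200 camera calls.

## Task

Change the stock feeder's wheels: first turn the selector until the two-dot sector stands squarely in the window (wheel change). Then lift every worn, tyreless wheel off the feeder and lay it flat, boss up, on the floor of the scrap tray, and slide every tyred three-hole wheel fully home, boss up, onto the studs of a drive head of its own. Only then turn the selector until the four-dot sector stands squarely in the window, and leave the four-hole wheel and the other things on the bench where they are.

Things in the scene. Friction and masses are not known exactly. Their poses are not given: they have to be found in the camera images.
- wheel0: three-hole feed wheel, may be absent; all alike, any fits any head. Rubber-tyred disc 96 mm across, 18 mm thick; round steel boss 30 mm across on its top, reaching 58 mm above the underside. Three 15 mm through holes, 32 mm from the axis, 120 degrees apart, one on the body's +x axis. Origin: centre of the underside, z up the axis (boss up). 0.2 to 0.45 kg. Starts flat on the bench.
- wheel1: three-hole feed wheel, may be absent; all alike, any fits any head. Rubber-tyred disc 96 mm across, 18 mm thick; round steel boss 30 mm across on its top, reaching 58 mm above the underside. Three 15 mm through holes, 32 mm from the axis, 120 degrees apart, one on the body's +x axis. Origin: centre of the underside, z up the axis (boss up). 0.2 to 0.45 kg. Starts flat on the bench.
- wheel2: three-hole feed wheel, may be absent; all alike, any fits any head. Rubber-tyred disc 96 mm across, 18 mm thick; round steel boss 30 mm across on its top, reaching 58 mm above the underside. Three 15 mm through holes, 32 mm from the axis, 120 degrees apart, one on the body's +x axis. Origin: centre of the underside, z up the axis (boss up). 0.2 to 0.45 kg. Starts flat on the bench.
- old0: worn-out feed wheel, may be absent: bare metal, its tyre gone, 88 mm across; else like the three-hole feed wheels (18 mm thick, boss 30 mm across reaching 58 mm above the underside, three 15 mm holes 32 mm from the axis). Origin: centre of the underside, z up the axis. 0.25 kg. Starts fully home on a drive head; lifts straight up off the studs.
- old1: worn-out feed wheel, may be absent: bare metal, its tyre gone, 88 mm across; else like the three-hole feed wheels (18 mm thick, boss 30 mm across reaching 58 mm above the underside, three 15 mm holes 32 mm from the axis). Origin: centre of the underside, z up the axis. 0.25 kg. Starts fully home on a drive head; lifts straight up off the studs.
- old2: worn-out feed wheel, may be absent: bare metal, its tyre gone, 88 mm across; else like the three-hole feed wheels (18 mm thick, boss 30 mm across reaching 58 mm above the underside, three 15 mm holes 32 mm from the axis). Origin: centre of the underside, z up the axis. 0.25 kg. Starts fully home on a drive head; lifts straight up off the studs.
- tray: fixed plywood scrap tray on the bench, open on top: 220 x 220 mm outside, 45 mm high, walls 5 mm, floor 5 mm thick. Origin: centre of its underside.
- head0: fixed drive head on the feeder: steel disc 80 mm across, 12 mm thick; three upright 10 mm round-topped studs, 22 mm tall above its face, 32 mm from the axis, 120 degrees apart, one on the body's +x axis. Origin: centre of the disc's underside, 70 mm above the bench, z up. A wheel fully home has its underside 12 mm above this origin; one whose holes miss the studs sits at 34 mm.
- head1: fixed drive head on the feeder: steel disc 80 mm across, 12 mm thick; three upright 10 mm round-topped studs, 22 mm tall above its face, 32 mm from the axis, 120 degrees apart, one on the body's +x axis. Origin: centre of the disc's underside, 70 mm above the bench, z up. A wheel fully home has its underside 12 mm above this origin; one whose holes miss the studs sits at 34 mm.
- head2: fixed drive head on the feeder: steel disc 80 mm across, 12 mm thick; three upright 10 mm round-topped studs, 22 mm tall above its face, 32 mm from the axis, 120 degrees apart, one on the body's +x axis. Origin: centre of the disc's underside, 70 mm above the bench, z up. A wheel fully home has its underside 12 mm above this origin; one whose holes miss the studs sits at 34 mm.
- selector (a joint): angle (rad) of the speed selector disc, counter-clockwise from above positive; stops at -2.9 and 2.9; stiff (0.07 N m), stays where left. Six 60-degree sectors parted by thin black lines; 0, 1, 2, 3, 4 or 5 black dots are centred in the window at -2.618, -1.571, -0.524, 0.524, 1.571, 2.618 in that order. So two dots: -0.524, four dots: 1.571.
- selector_grip (a point): point on the selector's axis inside its upright black bar knob, 98 mm above the bench; it turns with the disc. The bar lies along this point's x axis: 56 mm long, 14 mm thick, from 78 to 112 mm above the bench, on a round skirt 48 mm across and 8 mm high on the flat cover (70 mm above the bench).
- window (a point): centre of the fixed window in the feeder's cover, 30 mm (away from the knob) by 28 mm, 45 mm from the selector's axis on the side away from the robot, 70 mm above the bench; the selector disc is seen 6 mm below.
- feeder: stock feeder lying face up on the bench, fixed: green casing 150 mm (x) by 515 mm (y) and 70 mm high. Origin on the bench under the middle; in its frame the heads stand at x = 0, y = -200, -85 and 30 mm and the selector's axis at x = 0, y = 167.5 mm.
- spare: feed wheel of another pattern: tyre, size and boss as the three-hole ones, but four holes; it fits nothing here and stays where it lies. Origin: centre of the underside.
- plane: wooden hand plane, 200 mm long, 110 mm high; a bystander, to be left alone. Origin on its underside.
- glue: white bottle, 60 mm across, 170 mm high; a bystander, to be left alone. Origin on its underside.
- wrench: steel wrench lying on the bench; a bystander, to be left alone. Origin on its underside.
- offcut: wood offcut 40 x 120 x 22 mm; a bystander, to be left alone. Origin on its underside.
- jar: white pot 80 mm across, 100 mm high; a bystander, to be left alone. Origin on its underside.
Mind the look-alikes: they are no part of the job. What is shaped like the wheel1 but purple or turquoise is not meant. What is shaped like the wheel0 but purple is not meant.

How it is judged:
On the way, in this order (a step that is already met when the one before it is completed fails the run):
1. the selector shows two dots squarely in the window (value of joint selector between -0.674 and -0.374 rad), for 0.2 s.
2. every worn wheel lies in the tray and every tyred three-hole wheel is fully home on a drive head while the selector still shows two dots (all of step 1 and x of old0 in the frame of tray between -0.075 and 0.075 m and y of old0 in the frame of tray between -0.075 and 0.075 m and z of each of old0, old1, old2 in the frame of tray below 0.012 m and angle between each of old0, old1, old2's own z axis and vertical below 0.1 rad and x of old1 in the frame of tray between -0.075 and 0.075 m and y of old1 in the frame of tray between -0.075 and 0.075 m and x of old2 in the frame of tray between -0.075 and 0.075 m and y of old2 in the frame of tray between -0.075 and 0.075 m and ((horizontal distance between wheel0 and head0 below 0.006 m and z of wheel0 in the frame of head0 between 0.006 and 0.0155 m and angle between wheel0's own z axis and vertical below 0.06 rad) or (horizontal distance between wheel0 and head1 below 0.006 m and z of wheel0 in the frame of head1 between 0.006 and 0.0155 m and angle between wheel0's own z axis and vertical below 0.06 rad) or (horizontal distance between wheel0 and head2 below 0.006 m and z of wheel0 in the frame of head2 between 0.006 and 0.0155 m and angle between wheel0's own z axis and vertical below 0.06 rad)) and ((horizontal distance between wheel1 and head0 below 0.006 m and z of wheel1 in the frame of head0 between 0.006 and 0.0155 m and angle between wheel1's own z axis and vertical below 0.06 rad) or (horizontal distance between wheel1 and head1 below 0.006 m and z of wheel1 in the frame of head1 between 0.006 and 0.0155 m and angle between wheel1's own z axis and vertical below 0.06 rad) or (horizontal distance between wheel1 and head2 below 0.006 m and z of wheel1 in the frame of head2 between 0.006 and 0.0155 m and angle between wheel1's own z axis and vertical below 0.06 rad)) and ((horizontal distance between wheel2 and head0 below 0.006 m and z of wheel2 in the frame of head0 between 0.006 and 0.0155 m and angle between wheel2's own z axis and vertical below 0.06 rad) or (horizontal distance between wheel2 and head1 below 0.006 m and z of wheel2 in the frame of head1 between 0.006 and 0.0155 m and angle between wheel2's own z axis and vertical below 0.06 rad) or (horizontal distance between wheel2 and head2 below 0.006 m and z of wheel2 in the frame of head2 between 0.006 and 0.0155 m and angle between wheel2's own z axis and vertical below 0.06 rad))), for 0.2 s.
At the end, for the whole second after the job is handed in: The selector rests with four dots centred in the window within 0.15 rad; every tyred three-hole wheel is home on a head (level within 0.06 rad, 3.5 mm from its face, 6 mm from its axis); every worn wheel lies boss up on the tray's floor (level within 0.1 rad, origin under 12 mm above the tray's) (value of joint selector between 1.421 and 1.721 rad and velocity of joint selector between -0.05 and 0.05 rad/s and x of old0 in the frame of tray between -0.075 and 0.075 m and y of old0 in the frame of tray between -0.075 and 0.075 m and z of each of old0, old1, old2 in the frame of tray below 0.012 m and angle between each of old0, old1, old2's own z axis and vertical below 0.1 rad and x of old1 in the frame of tray between -0.075 and 0.075 m and y of old1 in the frame of tray between -0.075 and 0.075 m and x of old2 in the frame of tray between -0.075 and 0.075 m and y of old2 in the frame of tray between -0.075 and 0.075 m and ((horizontal distance between wheel0 and head0 below 0.006 m and z of wheel0 in the frame of head0 between 0.006 and 0.0155 m and angle between wheel0's own z axis and vertical below 0.06 rad) or (horizontal distance between wheel0 and head1 below 0.006 m and z of wheel0 in the frame of head1 between 0.006 and 0.0155 m and angle between wheel0's own z axis and vertical below 0.06 rad) or (horizontal distance between wheel0 and head2 below 0.006 m and z of wheel0 in the frame of head2 between 0.006 and 0.0155 m and angle between wheel0's own z axis and vertical below 0.06 rad)) and ((horizontal distance between wheel1 and head0 below 0.006 m and z of wheel1 in the frame of head0 between 0.006 and 0.0155 m and angle between wheel1's own z axis and vertical below 0.06 rad) or (horizontal distance between wheel1 and head1 below 0.006 m and z of wheel1 in the frame of head1 between 0.006 and 0.0155 m and angle between wheel1's own z axis and vertical below 0.06 rad) or (horizontal distance between wheel1 and head2 below 0.006 m and z of wheel1 in the frame of head2 between 0.006 and 0.0155 m and angle between wheel1's own z axis and vertical below 0.06 rad)) and ((horizontal distance between wheel2 and head0 below 0.006 m and z of wheel2 in the frame of head0 between 0.006 and 0.0155 m and angle between wheel2's own z axis and vertical below 0.06 rad) or (horizontal distance between wheel2 and head1 below 0.006 m and z of wheel2 in the frame of head1 between 0.006 and 0.0155 m and angle between wheel2's own z axis and vertical below 0.06 rad) or (horizontal distance between wheel2 and head2 below 0.006 m and z of wheel2 in the frame of head2 between 0.006 and 0.0155 m and angle between wheel2's own z axis and vertical below 0.06 rad)) and linear speed of each of wheel0, wheel1, wheel2, old0, old1, old2 below 0.02 m/s); the robot touches nothing.
It fails at once if the four-hole wheel is moved more than 60 mm (distance of spare from where it was at the start of the episode above 0.06 m).
It fails at once if another bystander on the bench is moved more than 60 mm (distance of any of plane, glue, wrench, offcut, jar from where it was at the start of the episode above 0.06 m).
Of wheel0, wheel1, wheel2 only 2 to 3 are there at a start; the rules pass over those that are not, and their reading is None.
Of old0, old1, old2 only 2 to 3 are there at a start; the rules pass over those that are not, and their reading is None.
At some moment in a run one of wheel0, wheel1, wheel2 may be knocked a few centimetres aside while the robot is not near it.
Once in a run the grip may slacken for a moment while it holds something.
It also fails if it takes over 210 s, if anything falls off the work surface, if the arm or the gripper's body presses on something with over 40 N, if the wrist force passes 120 N, or if a joint passes its speed limit or range.

## Working session

There is one attempt and no reset: what is moved stays moved. The work goes in short steps, Python scripts to look and compute and a tool call to move; the robot and the scene stay as the last step left them, time stands still between calls to the robot, and variables do not carry over. Pictures are saved under pics/ and viewed, at most 14 in all, crops included, and the job is handed in when it is done.

Besides the shell and the picture viewer there is one more tool, called after "Emit:" by a JSON object that holds its "api" and its "payload", one argument or row to a line. drive_tool: Moves the arm, as the interface text tells. Its arguments: {"type":"object","properties":{"targets":{"type":"array","items":{"type":"object","properties":{"travel":{"type":"array","items":{"type":"number"}},"turn":{"type":"array","items":{"type":"number"}},"grip":{"type":"number"}}}},"squeeze":{"type":"number"}},"required":["targets"]}

```bash
mkdir -p pics; ls; python3 - <<'E'
from bench import manip, read_camera, camera_info
import cv2
for n in ("scene","top","wrist"):
    print(n,camera_info(n))
for n in ("scene","top"):
    cv2.imwrite(f"pics/{n}0.png",read_camera(n)[:,:,::-1])
s=manip.get_state();print(s)
E
```

```text
pics
scene {'K': array([[387.30591335,   0.        , 319.62578917],
       [  0.        , 387.30591335, 206.0005968 ],
       [  0.        ,   0.        ,   1.        ]]), 'origin': array([ 1.3855026 , -0.24299322,  0.74768847]), 'attitude': array([[ 0.30675216,  0.54225747, -0.78221477],
       [ 0.95162494, -0.15945539,  0.26264798],
       [ 0.01769446, -0.82494292, -0.56493901]])}
top {'K': array([[501.87638901,   0.        , 317.39851138],
       [  0.        , 501.87638901, 202.09248184],
       [  0.        ,   0.        ,   1.        ]]), 'origin': array([0.2420766 , 0.07082755, 1.71456829]), 'attitude': array([[ 0.02599973, -0.98674098,  0.16020691],
       [-0.99964794, -0.02481478,  0.00939297],
       [-0.00529293, -0.16039472, -0.98703876]])}
wrist {'K': array([[321.05178434,   0.        , 322.67297326],
       [  0.        , 321.05178434, 197.5475574 ],
       [  0.        ,   0.        ,   1.        ]]), 'T_tool_cam': array([[ 1.39007683e-03, -9.54958831e-01, -2.96735065e-01,
         8.40696500e-02],
       [ 9.99999016e-01,  1.38410462e-03,  2.30213895e-04,
        -
[... 352 characters left out ...]
980e-05, -1.05338750e-03, -7.86918961e-04,  3.54391964e-05,
        3.12682490e-04,  1.53050471e-03, -9.69242111e-04]), 'joint_torque': array([ 5.12156024e-03, -7.66557384e+01,  1.50193099e+00, -2.52931809e+01,
       -5.22137666e-02,  1.36745904e-02,  9.78642242e-05]), 'tool_pos': array([0.3235372 , 0.64832976, 0.21783864]), 'tcp_rot': array([[-8.94818392e-01,  4.46430070e-01, -4.88268498e-04],
       [ 4.46430310e-01,  8.94817424e-01, -1.32518659e-03],
       [-1.54691985e-04, -1.40377919e-03, -9.99999003e-01]]), 'contact_force': array([-0.22689793, -0.71758833,  0.0564289 ]), 'ft_torque': array([ 0.0169315 ,  0.00232164, -0.04453812]), 'grip_force': 0.0, 'grip_width': 0.09300450684369783}
```

View pics/top0.png

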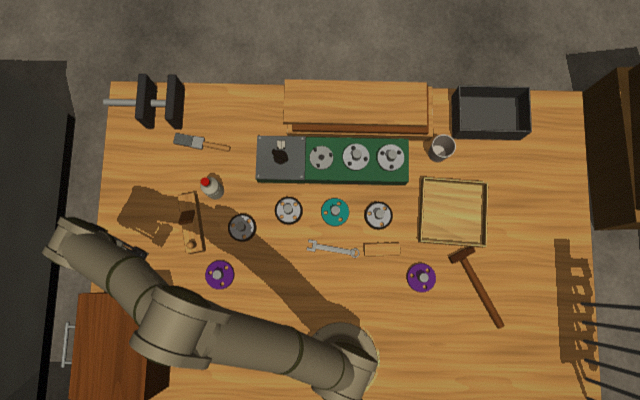

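View pics/scene0.png

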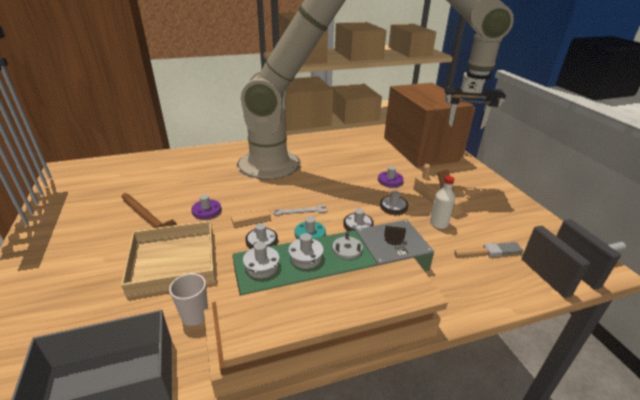

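```bash
cat > h.py <<'E'
from bench import manip, read_camera, camera_info
import cv2, numpy as np
from scipy.spatial.transform import Rotation as R
def cam(name, s=None):
    i=camera_info(name); K=i["K"]
    if name!="wrist": return K,np.array(i["origin"]),np.array(i["attitude"])
    s=s or manip.get_state(); T=np.eye(4); T[:3,:3]=s["tcp_rot"]; T[:3,3]=s["tool_pos"]
    T=T@i["T_tool_cam"]; return K,T[:3,3],T[:3,:3]
def pt(c,px,z):
    K,o,A=c; d=A@np.linalg.inv(K)@np.array([px[0],px[1],1.]); return o+d*(z-o[2])/d[2]
def proj(c,p):
    K,o,A=c; q=K@(A.T@(np.asarray(p)-o)); return q[:2]/q[2]
def rectify(c,img,centre,z,half,px=400):
    """top-down resample of plane z (up=+x world, left=+y), px/(2*half) scale"""
    w=[(centre[0]+a*half,centre[1]+b*half,z) for a,b in((1,1),(1,-1),(-1,-1),(-1,1))]
    H=cv2.getPerspectiveTransform(np.float32([proj(c,p) for p in w]),np.float32([[0,0],[px,0],[px,px],[0,px]]))
    return cv2.warpPerspective(img,H,(px,px))
def totool(s,dw): return s["tcp_rot"].T@np.asarray(dw)*1000
def save(n,im): cv2.imwrite("pics/"+n,im[:,:,::-1])
E
python3 - <<'E'
from h import *
im=cv2.imread("pics/top0.png"); cv2.imwrite("pics/topz.png",cv2.resize(im[128:248,222:422],None,fx=4,fy=4,interpolation=cv2.INTER_CUBIC))
c=cam("top")
for n,p,z in [("selector",(280,152),.112),("head2",(321,157),.082),("old356",(357,153),.14),("old391",(391,153),.14),("w242",(242,226),.058),("w289",(289,208),.058),("turq",(335,211),.058),("w378",(380,213),.058),("tray",(453,211),.04),
 ("f1",(257,137),.07),("f2",(257,183),.07),("f3",(408,137),.07),("f4",(408,183),.07)]:
    print(n,pt(c,p,z).round(3))
E
```

```text
selector [0.666 0.213 0.112]
head2 [0.66  0.078 0.082]
old356 [ 0.661 -0.038  0.14 ]
old391 [ 0.664 -0.147  0.14 ]
w242 [0.424 0.335 0.058]
w289 [0.489 0.181 0.058]
turq [0.482 0.027 0.058]
w378 [ 0.479 -0.123  0.058]
tray [ 0.495 -0.37   0.04 ]
f1 [0.728 0.297 0.07 ]
f2 [0.569 0.29  0.07 ]
f3 [ 0.74  -0.215  0.07 ]
f4 [ 0.581 -0.214  0.07 ]
```

View pics/topz.png

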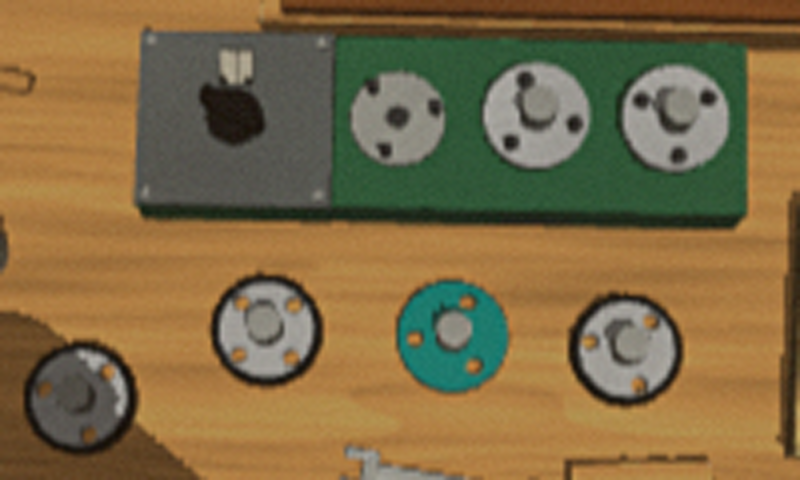

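Crop shows four-hole spare at (289,210). The three-hole tyred wheels are (242,227) and (378,215), both black-tyred with three holes. Turquoise (335,211) and purple (220,274), (421,277) are look-alikes. Worn wheels are on heads at (356,155), (391,155), and the head at (321,157) is empty. I'm moving above the selector for a close look.

Emit:
{"api": "drive_tool", "payload": {
  "targets": [
    {"travel": [0, 0, -50], "turn": [0, 0, 0.1], "grip": 1},
    {"travel": [-40, -30, -100], "turn": [0, 0, 0.25], "grip": 1},
    {"travel": [-456, -332, -100], "turn": [0, 0, 1.108], "grip": 1},
    {"travel": [-456, -332, -100], "turn": [0, 0, 1.108], "grip": 1},
    {"travel": [-456, -332, -100], "turn": [0, 0, 1.108], "grip": 1},
    {"travel": [-456, -332, -100], "turn": [0, 0, 1.108], "grip": 1},
    {"travel": [-456, -332, -100], "turn": [0, 0, 1.108], "grip": 1},
    {"travel": [-456, -332, -100], "turn": [0, 0, 1.108], "grip": 1},
    {"travel": [-456, -332, -100], "turn": [0, 0, 1.108], "grip": 1},
    {"travel": [-456, -332, -100], "turn": [0, 0, 1.108], "grip": 1}
  ]
}}

```text
time: 1.1
tool_pos: [0.5244, 0.2606, 0.315]
tcp_rot: [[-0.0, 1.0, -0.0], [1.0, 0.0, -0.0], [-0.0, -0.0, -1.0]]
contact_force: [0.9, 0.8, -0.1]
grip_width: 0.0931
grip_force: 0.0
```

Emit:
{"api": "drive_tool", "payload": {
  "targets": [
    {"travel": [-45, 25, 0], "turn": [0, 0, 0], "grip": 1},
    {"travel": [-90, 50, 0], "turn": [0, 0, 0], "grip": 1},
    {"travel": [-90, 50, 0], "turn": [0, 0, 0], "grip": 1},
    {"travel": [-90, 50, 0], "turn": [0, 0, 0], "grip": 1}
  ]
}}

```text
time: 1.5
tool_pos: [0.5744, 0.1707, 0.3148]
tcp_rot: [[0.003, 1.0, -0.0], [1.0, -0.003, -0.0], [-0.0, -0.0, -1.0]]
contact_force: [-0.2, 0.2, -0.9]
grip_width: 0.093
grip_force: 0.0
```

```bash
python3 - <<'E'
from h import *
s=manip.get_state(); im=read_camera("wrist"); save("w1.png",im); c=cam("wrist",s)
print(s["tool_pos"],s["time"])
for n,p in [("sel",(.651,.207,.112)),("h2",(.654,.07,.082)),("h1",(.656,-.045,.1)),("h0",(.659,-.16,.1)),("w",(.424,.335,.058))]: print(n,proj(c,p).round())
a=rectify(c,im,(.655,.2),.07,.08,400); b=rectify(c,im,(.655,.07),.104,.08,400)
save("w1r.png",np.hstack([a,b]))
E
```

```text
[0.57440946 0.17071301 0.31481337] 1.5
sel [391. 140.]
h2 [383. 239.]
h1 [382. 319.]
h0 [380. 383.]
w [196.  26.]
```

View pics/w1.png

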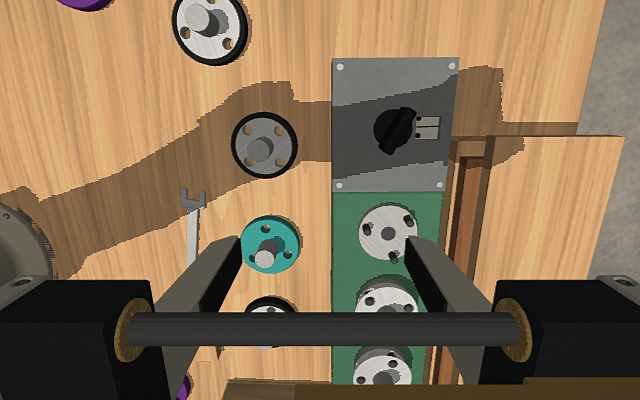

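View pics/w1r.png

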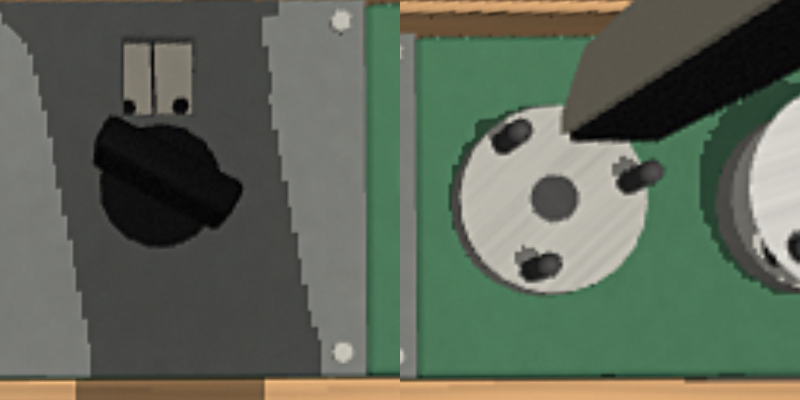

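The wrist view shows the knob at (393,130) and the window with a sector line at its middle and a dot on each side, so the joint is near +1.05 (3/4 boundary). Bar azimuth is about 53°. Empty head2 is at (388,232), with studs at about 42° mod 120.

```bash
python3 - <<'E'
from h import *
im=cv2.imread("pics/w1.png")[:,:,::-1]; s=manip.get_state(); c=cam("wrist",s); print(s["joint_positions"].round(2))
for z in (.05,.08,.1,.12,.15,.2):
    print(z, proj(c,pt(cam("top"),(289,123),z)).round(), pt(cam("top"),(289,123),z).round(3))
r=rectify(c,im,(.659,.2165),.112,.05,400)
g=r.max(2); print(np.percentile(g,[1,5,10,20,30]))
for t in (12,18,25,32):
    m=(g<t).astype(np.uint8)
    cs=max(cv2.findContours(m,0,2)[0],key=cv2.contourArea,default=None)
    if cs is not None:
        (x,y),wh,a=cv2.minAreaRect(cs); b=cv2.boxPoints(((x,y),wh,a)); e=max([b[1]-b[0],b[2]-b[1]],key=np.linalg.norm)
        print(t,np.array(wh)*.25,.659+(200-y)*.00025,.2165+(200-x)*.00025,np.degrees(np.arctan2(-e[0],-e[1])))
save("knob.png",np.clip(cv2.resize(r,(400,400)).astype(int)*3,0,255).astype(np.uint8))
E
```

```text
[-0.65  0.37  0.38  1.8  -0.16  1.01 -0.22]
0.05 [482. 147.] [0.786 0.192 0.05 ]
0.08 [486. 153.] [0.776 0.19  0.08 ]
0.1 [488. 157.] [0.77  0.188 0.1  ]
0.12 [491. 161.] [0.763 0.187 0.12 ]
0.15 [495. 168.] [0.753 0.185 0.15 ]
0.2 [505. 184.] [0.737 0.181 0.2  ]
[ 7. 12. 15. 61. 70.]
12 [53.06531525 25.83843994] 0.6575607757568359 0.21850572967529297 -118.30076
18 [54.00204086 42.94169617] 0.6506820907592774 0.22006993103027345 -98.972626
25 [54.40723419 43.39426041] 0.6506516609191895 0.2201948127746582 -98.806786
32 [54.63888931 43.68252182] 0.6506219558715821 0.22023074340820312 -98.972626
```

View pics/knob.png

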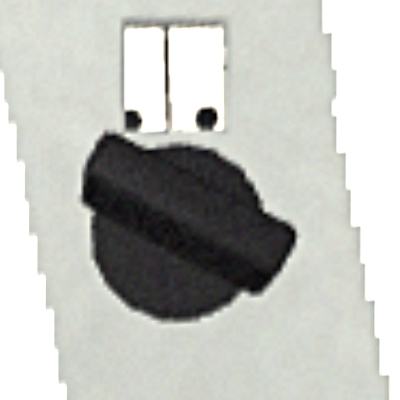

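Bar azimuth is about 61° (joint ≈1.06), with its axis at (0.659, 0.2165). I'll grip it.

Emit:
{"api": "drive_tool", "payload": {
  "targets": [
    {"travel": [23, 42, 0], "turn": [0, 0, 0.15], "grip": 0.6},
    {"travel": [46, 85, 20], "turn": [0, 0, 0.3], "grip": 0.6},
    {"travel": [46, 85, 65], "turn": [0, 0, 0.45], "grip": 0.6},
    {"travel": [46, 85, 110], "turn": [0, 0, 0.503], "grip": 0.6},
    {"travel": [46, 85, 155], "turn": [0, 0, 0.503], "grip": 0.6},
    {"travel": [46, 85, 195], "turn": [0, 0, 0.503], "grip": 0.6},
    {"travel": [46, 85, 215], "turn": [0, 0, 0.503], "grip": 0.6},
    {"travel": [46, 85, 228], "turn": [0, 0, 0.503], "grip": 0.6},
    {"travel": [46, 85, 228], "turn": [0, 0, 0.503], "grip": 0.6}
  ]
}}

```text
time: 2.45
tool_pos: [0.6575, 0.2199, 0.0853]
tcp_rot: [[0.48, 0.877, -0.003], [0.877, -0.48, -0.0], [-0.002, -0.002, -1.0]]
contact_force: [0.6, 1.1, 0.0]
grip_width: 0.056
grip_force: 0.0
```

Emit:
{"api": "drive_tool", "payload": {
  "targets": [
    {"travel": [0, 0, 0], "turn": [0, 0, 0], "grip": 0},
    {"travel": [0, 0, 0], "turn": [0, 0, 0], "grip": 0},
    {"travel": [0, 0, 0], "turn": [0, 0, 0], "grip": 0},
    {"travel": [0, 0, 0], "turn": [0, 0, 0], "grip": 0},
    {"travel": [0, 0, 0], "turn": [0, 0, 0], "grip": 0}
  ],
  "squeeze": 20
}}

```text
time: 2.95
tool_pos: [0.6593, 0.2185, 0.0877]
tcp_rot: [[0.482, 0.876, 0.001], [0.876, -0.482, 0.0], [0.001, 0.0, -1.0]]
contact_force: [-0.8, -0.2, -0.1]
grip_width: 0.0203
grip_force: 0.0
```

Emit:
{"api": "drive_tool", "payload": {
  "targets": [
    {"travel": [0, 0, 0], "turn": [0, 0, 0], "grip": 0},
    {"travel": [0, 0, 0], "turn": [0, 0, 0], "grip": 0},
    {"travel": [0, 0, 0], "turn": [0, 0, 0], "grip": 0},
    {"travel": [0, 0, 0], "turn": [0, 0, 0], "grip": 0}
  ]
}}

```text
time: 3.35
tool_pos: [0.6614, 0.2172, 0.0876]
tcp_rot: [[0.483, 0.876, 0.004], [0.876, -0.483, -0.001], [0.001, 0.004, -1.0]]
contact_force: [6.5, -2.1, -2.6]
grip_width: 0.0138
grip_force: 20.0
```

Emit:
{"api": "drive_tool", "payload": {
  "targets": [
    {"travel": [0, 0, 0], "turn": [0, 0, 0.15], "grip": 0},
    {"travel": [0, 0, 0], "turn": [0, 0, 0.3], "grip": 0},
    {"travel": [0, 0, 0], "turn": [0, 0, 0.45], "grip": 0},
    {"travel": [0, 0, 0], "turn": [0, 0, 0.6], "grip": 0},
    {"travel": [0, 0, 0], "turn": [0, 0, 0.75], "grip": 0},
    {"travel": [0, 0, 0], "turn": [0, 0, 0.9], "grip": 0},
    {"travel": [0, 0, 0], "turn": [0, 0, 1.05], "grip": 0},
    {"travel": [0, 0, 0], "turn": [0, 0, 1.2], "grip": 0},
    {"travel": [0, 0, 0], "turn": [0, 0, 1.35], "grip": 0},
    {"travel": [0, 0, 0], "turn": [0, 0, 1.45], "grip": 0}
  ]
}}

```text
time: 4.35
tool_pos: [0.6616, 0.2168, 0.0877]
tcp_rot: [[0.925, -0.379, 0.005], [-0.379, -0.925, -0.002], [0.006, 0.0, -1.0]]
contact_force: [7.7, -4.8, -4.7]
grip_width: 0.0143
grip_force: 20.0
```

Emit:
{"api": "drive_tool", "payload": {
  "targets": [
    {"travel": [0, 0, 0], "turn": [0, 0, 0.1], "grip": 0},
    {"travel": [0, 0, 0], "turn": [0, 0, 0.12], "grip": 0},
    {"travel": [0, 0, 0], "turn": [0, 0, 0.12], "grip": 0},
    {"travel": [0, 0, 0], "turn": [0, 0, 0.12], "grip": 0}
  ]
}}

```text
time: 4.75
tool_pos: [0.6615, 0.2168, 0.0877]
tcp_rot: [[0.876, -0.483, 0.005], [-0.482, -0.876, -0.002], [0.005, -0.0, -1.0]]
contact_force: [7.4, -3.7, -3.0]
grip_width: 0.0141
grip_force: 20.0
```

Emit:
{"api": "drive_tool", "payload": {
  "targets": [
    {"travel": [0, 0, 0], "turn": [0, 0, 0], "grip": 0.5},
    {"travel": [0, 0, 0], "turn": [0, 0, 0], "grip": 0.5},
    {"travel": [0, 0, 0], "turn": [0, 0, 0], "grip": 0.5},
    {"travel": [0, 0, -50], "turn": [0, 0, 0], "grip": 0.5},
    {"travel": [0, 0, -100], "turn": [0, 0, -0.15], "grip": 0.5},
    {"travel": [0, 0, -150], "turn": [0, 0, -0.3], "grip": 0.5},
    {"travel": [0, 40, -180], "turn": [0, 0, -0.45], "grip": 0.7},
    {"travel": [10, 80, -200], "turn": [0, 0, -0.6], "grip": 0.7},
    {"travel": [20, 120, -225], "turn": [0, 0, -0.75], "grip": 0.7},
    {"travel": [40, 160, -225], "turn": [0, 0, -0.9], "grip": 0.7}
  ]
}}

```text
time: 5.75
tool_pos: [0.6171, 0.058, 0.3154]
tcp_rot: [[0.919, 0.394, 0.004], [0.394, -0.919, 0.002], [0.005, 0.0, -1.0]]
contact_force: [1.6, -0.6, -0.4]
grip_width: 0.065
grip_force: 0.0
```

```bash
python3 - <<'E'
from h import *
s=manip.get_state(); print(s["tool_pos"],s["tcp_rot"][:,0],s["grip_width"])
dw=np.array([.58,-.14,.31])-s["tool_pos"]; print(totool(s,dw), np.pi/2-np.arctan2(s["tcp_rot"][1,0],s["tcp_rot"][0,0]))
E
```

```text
[0.61713867 0.05795115 0.31541186] [0.91892619 0.39440262 0.00460768] 0.06499977507879534
[-112.2250855   167.25619324    4.91150056] 1.1653740855705166
```

Emit:
{"api": "drive_tool", "payload": {
  "targets": [
    {"travel": [-20, 40, 0], "turn": [0, 0, -0.15], "grip": 0.7},
    {"travel": [-45, 75, 0], "turn": [0, 0, -0.3], "grip": 0.7},
    {"travel": [-70, 110, 0], "turn": [0, 0, -0.45], "grip": 0.7},
    {"travel": [-95, 140, 5], "turn": [0, 0, -0.6], "grip": 0.7},
    {"travel": [-112, 167, 5], "turn": [0, 0, -0.75], "grip": 0.7},
    {"travel": [-112, 167, 5], "turn": [0, 0, -0.9], "grip": 0.7},
    {"travel": [-112, 167, 5], "turn": [0, 0, -1.05], "grip": 0.7},
    {"travel": [-112, 167, 5], "turn": [0, 0, -1.165], "grip": 0.7},
    {"travel": [-112, 167, 5], "turn": [0, 0, -1.165], "grip": 0.7},
    {"travel": [-112, 167, 5], "turn": [0, 0, -1.165], "grip": 0.7}
  ]
}}

```text
time: 6.75
tool_pos: [0.5783, -0.1385, 0.3071]
tcp_rot: [[0.012, 1.0, 0.0], [1.0, -0.012, 0.0], [0.0, 0.0, -1.0]]
contact_force: [-0.3, -0.7, 0.0]
grip_width: 0.0653
grip_force: 0.0
```

```bash
python3 - <<'E'
from h import *
s=manip.get_state(); im=read_camera("wrist"); save("w2.png",im); c=cam("wrist",s)
print(s["tool_pos"],s["tcp_rot"][:,0],s["joint_positions"].round(2))
for n,p in [("h1",(.662,-.037,.14)),("h0",(.663,-.152,.14)),("w378",(.479,-.123,.058)),("tray",(.495,-.37,.045))]: print(n,proj(c,p).round())
a=[rectify(c,im,p[:2],z,.06,266) for p,z in (((.662,-.037),.1),((.663,-.152),.1),((.479,-.123),.018))]
b=[rectify(c,im,p[:2],z,.06,266) for p,z in (((.662,-.037),.14),((.663,-.152),.14),((.479,-.123),.058))]
save("w2r.png",np.vstack([np.hstack(a),np.hstack(b)]))
E
```

```text
[ 0.57832818 -0.13847597  0.30714773] [1.15600956e-02 9.99933148e-01 2.54184100e-04] [-0.19  0.37  0.46  1.82 -0.2   0.99  0.34]
h1 [409.  77.]
h0 [402. 190.]
w378 [247. 153.]
tray [272. 309.]
```

View pics/w2r.png

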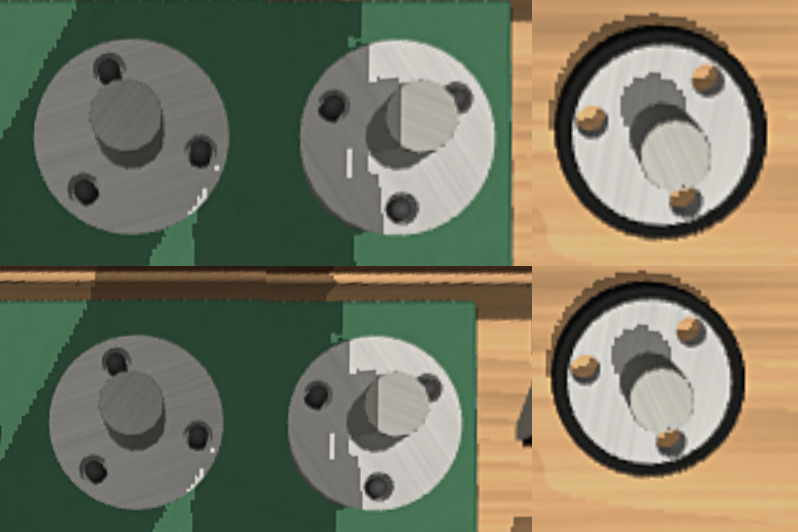

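Worn wheels measured at (0.660,-0.037) and (0.661,-0.151), wheel A at (0.479,-0.121). Sizes check out. I'll grip the worn wheel on head1.

Emit:
{"api": "drive_tool", "payload": {
  "targets": [
    {"travel": [40, 30, 0], "turn": [0, 0, 0], "grip": 0.7},
    {"travel": [80, 60, 10], "turn": [0, 0, 0], "grip": 0.7},
    {"travel": [103, 81, 40], "turn": [0, 0, 0], "grip": 0.7},
    {"travel": [103, 81, 85], "turn": [0, 0, 0], "grip": 0.7},
    {"travel": [103, 81, 130], "turn": [0, 0, 0], "grip": 0.7},
    {"travel": [103, 81, 170], "turn": [0, 0, 0], "grip": 0.7},
    {"travel": [103, 81, 190], "turn": [0, 0, 0], "grip": 0.7},
    {"travel": [103, 81, 199], "turn": [0, 0, 0], "grip": 0.7},
    {"travel": [103, 81, 199], "turn": [0, 0, 0], "grip": 0.7}
  ]
}}

```text
time: 7.7
tool_pos: [0.6599, -0.0359, 0.1071]
tcp_rot: [[0.009, 1.0, -0.002], [1.0, -0.009, -0.0], [-0.0, -0.002, -1.0]]
contact_force: [-0.4, 0.1, 0.8]
grip_width: 0.0651
grip_force: 0.0
```

Emit:
{"api": "drive_tool", "payload": {
  "targets": [
    {"travel": [0, 0, 0], "turn": [0, 0, 0], "grip": 0},
    {"travel": [0, 0, 0], "turn": [0, 0, 0], "grip": 0},
    {"travel": [0, 0, 0], "turn": [0, 0, 0], "grip": 0},
    {"travel": [0, 0, 0], "turn": [0, 0, 0], "grip": 0},
    {"travel": [0, 0, 0], "turn": [0, 0, 0], "grip": 0},
    {"travel": [0, 0, 0], "turn": [0, 0, 0], "grip": 0},
    {"travel": [0, 0, 0], "turn": [0, 0, 0], "grip": 0}
  ],
  "squeeze": 40
}}

```text
time: 8.4
tool_pos: [0.6609, -0.0361, 0.1087]
tcp_rot: [[0.008, 1.0, 0.001], [1.0, -0.008, 0.0], [0.0, 0.001, -1.0]]
contact_force: [0.0, -0.1, 6.8]
grip_width: 0.0295
grip_force: 40.0
```

Emit:
{"api": "drive_tool", "payload": {
  "targets": [
    {"travel": [0, 0, -10], "turn": [0, 0, 0], "grip": 0},
    {"travel": [0, 0, -25], "turn": [0, 0, 0], "grip": 0},
    {"travel": [0, 0, -50], "turn": [0, 0, 0], "grip": 0},
    {"travel": [0, 0, -90], "turn": [0, 0, 0], "grip": 0},
    {"travel": [0, 0, -110], "turn": [0, 0, 0], "grip": 0},
    {"travel": [0, 0, -110], "turn": [0, 0, 0], "grip": 0}
  ]
}}

```text
time: 9.0
tool_pos: [0.6615, -0.0365, 0.222]
tcp_rot: [[0.008, 1.0, 0.005], [1.0, -0.008, 0.0], [0.0, 0.005, -1.0]]
contact_force: [-0.2, 0.7, -3.0]
grip_width: 0.0292
grip_force: 40.0
```

Emit:
{"api": "drive_tool", "payload": {
  "targets": [
    {"travel": [-30, -12, -10], "turn": [0, 0, 0], "grip": 0},
    {"travel": [-70, -30, -15], "turn": [0, 0, 0], "grip": 0},
    {"travel": [-115, -50, -15], "turn": [0, 0, 0], "grip": 0},
    {"travel": [-160, -70, -15], "turn": [0, 0, 0], "grip": 0},
    {"travel": [-205, -90, -15], "turn": [0, 0, 0], "grip": 0},
    {"travel": [-250, -110, -15], "turn": [0, 0, 0], "grip": 0},
    {"travel": [-295, -130, -15], "turn": [0, 0, 0], "grip": 0},
    {"travel": [-340, -148, -15], "turn": [0, 0, 0], "grip": 0},
    {"travel": [-385, -163, -15], "turn": [0, 0, 0], "grip": 0},
    {"travel": [-385, -163, -15], "turn": [0, 0, 0], "grip": 0}
  ]
}}

```text
time: 10.0
tool_pos: [0.4889, -0.4269, 0.2325]
tcp_rot: [[0.018, 1.0, -0.003], [1.0, -0.018, -0.003], [-0.003, -0.003, -1.0]]
contact_force: [-0.3, -1.0, -1.9]
grip_width: 0.0293
grip_force: 40.0
```

```bash
python3 - <<'E'
from h import *
s=manip.get_state(); im=read_camera("wrist"); c=cam("wrist",s)
print(s["tool_pos"],s["tcp_rot"][:,0],s["grip_width"],s["contact_force"])
r=rectify(c,im,(.495,-.37),.045,.16,400)
save("w3r.png",np.hstack([r,cv2.resize(im,(640,400))[:,100:500]]))
E
```

```text
[ 0.48886787 -0.42685554  0.23247736] [ 0.0176819   0.99983808 -0.00334224] 0.02934443918905143 [-0.29810637 -0.96311099 -1.9257793 ]
```

View pics/w3r.png

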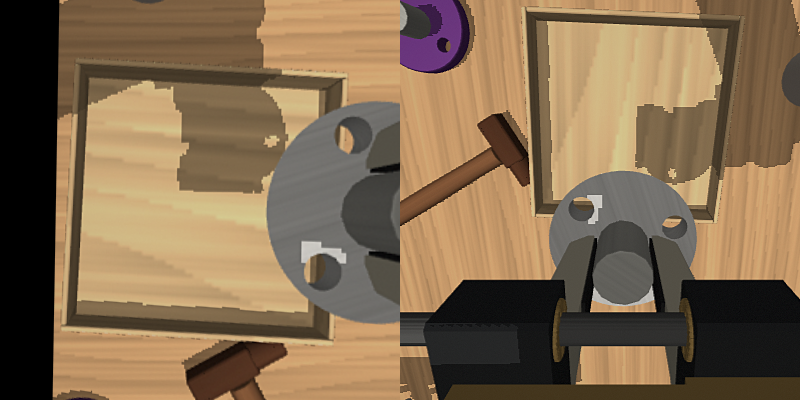

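Tray rim centre is at (0.495,-0.373), size 218 mm ✓. Placing the first worn wheel on its −y half.

Emit:
{"api": "drive_tool", "payload": {
  "targets": [
    {"travel": [4, 4, 30], "turn": [0, 0, 0], "grip": 0},
    {"travel": [4, 4, 70], "turn": [0, 0, 0], "grip": 0},
    {"travel": [4, 4, 110], "turn": [0, 0, 0], "grip": 0},
    {"travel": [4, 4, 150], "turn": [0, 0, 0], "grip": 0},
    {"travel": [4, 4, 180], "turn": [0, 0, 0], "grip": 0},
    {"travel": [4, 4, 192], "turn": [0, 0, 0], "grip": 0},
    {"travel": [4, 4, 199], "turn": [0, 0, 0], "grip": 0},
    {"travel": [4, 4, 199], "turn": [0, 0, 0], "grip": 0},
    {"travel": [4, 4, 199], "turn": [0, 0, 0], "grip": 0}
  ]
}}

```text
time: 10.95
tool_pos: [0.499, -0.4162, 0.0353]
tcp_rot: [[0.008, 1.0, 0.001], [1.0, -0.008, -0.001], [-0.001, 0.001, -1.0]]
contact_force: [0.4, -0.0, -2.5]
grip_width: 0.0294
grip_force: 40.0
```

Emit:
{"api": "drive_tool", "payload": {
  "targets": [
    {"travel": [-7, -6, 2], "turn": [0, 0, 0], "grip": 0},
    {"travel": [-7, -6, 4], "turn": [0, 0, 0], "grip": 0},
    {"travel": [-7, -6, 4], "turn": [0, 0, 0], "grip": 0},
    {"travel": [-7, -6, 4], "turn": [0, 0, 0], "grip": 0.6},
    {"travel": [-7, -6, 4], "turn": [0, 0, 0], "grip": 0.6},
    {"travel": [-7, -6, 4], "turn": [0, 0, 0], "grip": 0.6},
    {"travel": [-7, -6, -40], "turn": [0, 0, 0], "grip": 0.6},
    {"travel": [-7, -6, -90], "turn": [0, 0, 0], "grip": 0.6},
    {"travel": [-7, -6, -140], "turn": [0, 0, 0], "grip": 0.6},
    {"travel": [-7, -6, -190], "turn": [0, 0, 0], "grip": 0.6}
  ]
}}

```text
time: 11.95
tool_pos: [0.4921, -0.4224, 0.226]
tcp_rot: [[0.008, 1.0, -0.0], [1.0, -0.008, 0.0], [0.0, -0.0, -1.0]]
contact_force: [1.3, -0.7, -0.1]
grip_width: 0.0557
grip_force: 0.0
```

```bash
python3 - <<'E'
from h import *
s=manip.get_state(); print(s["tool_pos"],s["tcp_rot"][:,0],s["grip_width"])
print(totool(s,np.array([.661,-.1513,.215])-s["tool_pos"]))
E
```

```text
[ 0.49210485 -0.4224419   0.22598784] [7.84512224e-03 9.99969218e-01 1.33530012e-04] 0.05572280971393518
[272.45708738 166.76497129  10.99155044]
```

Emit:
{"api": "drive_tool", "payload": {
  "targets": [
    {"travel": [40, 25, 0], "turn": [0, 0, 0], "grip": 0.7},
    {"travel": [82, 50, 0], "turn": [0, 0, 0], "grip": 0.7},
    {"travel": [124, 75, 0], "turn": [0, 0, 0], "grip": 0.7},
    {"travel": [166, 100, 0], "turn": [0, 0, 0], "grip": 0.7},
    {"travel": [208, 126, 0], "turn": [0, 0, 0], "grip": 0.7},
    {"travel": [250, 152, 0], "turn": [0, 0, 0], "grip": 0.7},
    {"travel": [272, 167, 0], "turn": [0, 0, 0], "grip": 0.7},
    {"travel": [272, 167, 30], "turn": [0, 0, 0], "grip": 0.7},
    {"travel": [272, 167, 50], "turn": [0, 0, 0], "grip": 0.7},
    {"travel": [272, 167, 60], "turn": [0, 0, 0], "grip": 0.7}
  ]
}}

```text
time: 12.95
tool_pos: [0.6607, -0.1512, 0.1622]
tcp_rot: [[0.007, 1.0, -0.002], [1.0, -0.007, 0.0], [0.0, -0.002, -1.0]]
contact_force: [0.8, -0.4, 0.9]
grip_width: 0.0649
grip_force: 0.0
```

Emit:
{"api": "drive_tool", "payload": {
  "targets": [
    {"travel": [0, 0, 30], "turn": [0, 0, 0], "grip": 0.7},
    {"travel": [0, 0, 50], "turn": [0, 0, 0], "grip": 0.7},
    {"travel": [0, 0, 57], "turn": [0, 0, 0], "grip": 0.7},
    {"travel": [0, 0, 57], "turn": [0, 0, 0], "grip": 0.4},
    {"travel": [0, 0, 57], "turn": [0, 0, 0], "grip": 0},
    {"travel": [0, 0, 57], "turn": [0, 0, 0], "grip": 0},
    {"travel": [0, 0, 57], "turn": [0, 0, 0], "grip": 0},
    {"travel": [0, 0, 57], "turn": [0, 0, 0], "grip": 0},
    {"travel": [0, 0, 57], "turn": [0, 0, 0], "grip": 0}
  ]
}}

```text
time: 13.85
tool_pos: [0.6619, -0.1521, 0.1078]
tcp_rot: [[0.008, 1.0, 0.001], [1.0, -0.008, -0.0], [-0.0, 0.001, -1.0]]
contact_force: [-0.0, 0.7, 4.9]
grip_width: 0.0297
grip_force: 40.0
```

Emit:
{"api": "drive_tool", "payload": {
  "targets": [
    {"travel": [0, 0, 0], "turn": [0, 0, 0], "grip": 0},
    {"travel": [0, 0, 0], "turn": [0, 0, 0], "grip": 0},
    {"travel": [0, 0, -10], "turn": [0, 0, 0], "grip": 0},
    {"travel": [0, 0, -25], "turn": [0, 0, 0], "grip": 0},
    {"travel": [0, 0, -50], "turn": [0, 0, 0], "grip": 0},
    {"travel": [0, 0, -90], "turn": [0, 0, 0], "grip": 0},
    {"travel": [0, 0, -115], "turn": [0, 0, 0], "grip": 0},
    {"travel": [0, 0, -115], "turn": [0, 0, 0], "grip": 0},
    {"travel": [0, 0, -115], "turn": [0, 0, 0], "grip": 0}
  ]
}}

```text
time: 14.75
tool_pos: [0.6612, -0.1519, 0.2226]
tcp_rot: [[0.008, 1.0, 0.001], [1.0, -0.008, 0.0], [0.0, 0.001, -1.0]]
contact_force: [-0.4, 0.6, -3.1]
grip_width: 0.0295
grip_force: 40.0
```

Emit:
{"api": "drive_tool", "payload": {
  "targets": [
    {"travel": [-28, -27, 0], "turn": [0, 0, 0], "grip": 0},
    {"travel": [-57, -54, 0], "turn": [0, 0, 0], "grip": 0},
    {"travel": [-86, -81, 0], "turn": [0, 0, 0], "grip": 0},
    {"travel": [-115, -108, 0], "turn": [0, 0, 0], "grip": 0},
    {"travel": [-144, -135, 0], "turn": [0, 0, 0], "grip": 0},
    {"travel": [-172, -162, 0], "turn": [0, 0, 0], "grip": 0},
    {"travel": [-172, -162, 0], "turn": [0, 0, 0], "grip": 0},
    {"travel": [-172, -162, 30], "turn": [0, 0, 0], "grip": 0},
    {"travel": [-172, -162, 70], "turn": [0, 0, 0], "grip": 0},
    {"travel": [-172, -162, 100], "turn": [0, 0, 0], "grip": 0}
  ]
}}

```text
time: 15.75
tool_pos: [0.4971, -0.3216, 0.1192]
tcp_rot: [[0.008, 1.0, -0.002], [1.0, -0.008, 0.002], [0.002, -0.002, -1.0]]
contact_force: [-0.3, 0.6, -3.3]
grip_width: 0.0295
grip_force: 40.0
```

```bash
python3 - <<'E'
from h import *
s=manip.get_state(); print(s["tool_pos"],s["grip_width"],s["contact_force"])
print(totool(s,np.array([.4976,-.323,.031])-s["tool_pos"]))
E
```

```text
[ 0.49708157 -0.32155579  0.11917249] 0.029507849210020018 [-0.334762    0.60897336 -3.30544284]
[-1.57616168  0.74986352 88.16856726]
```

Emit:
{"api": "drive_tool", "payload": {
  "targets": [
    {"travel": [-2, 0, 40], "turn": [0, 0, 0], "grip": 0},
    {"travel": [-2, 0, 75], "turn": [0, 0, 0], "grip": 0},
    {"travel": [-2, 0, 86], "turn": [0, 0, 0], "grip": 0},
    {"travel": [-2, 0, 90], "turn": [0, 0, 0], "grip": 0},
    {"travel": [-2, 0, 90], "turn": [0, 0, 0], "grip": 0},
    {"travel": [-2, 0, 90], "turn": [0, 0, 0], "grip": 0.6},
    {"travel": [-2, 0, 90], "turn": [0, 0, 0], "grip": 0.6},
    {"travel": [-2, 0, 90], "turn": [0, 0, 0], "grip": 0.6},
    {"travel": [-2, 0, 50], "turn": [0, 0, 0], "grip": 0.6},
    {"travel": [-2, 0, 0], "turn": [0, 0, 0], "grip": 0.6}
  ]
}}

```text
time: 16.75
tool_pos: [0.4971, -0.3242, 0.1218]
tcp_rot: [[0.008, 1.0, -0.003], [1.0, -0.008, 0.002], [0.002, -0.003, -1.0]]
contact_force: [0.7, -1.0, 0.5]
grip_width: 0.0554
grip_force: 0.0
```

```bash
python3 - <<'E'
from h import *
s=manip.get_state(); print(s["tool_pos"],s["tcp_rot"][:,0],s["grip_width"])
print(totool(s,np.array([.56,-.20,.29])-s["tool_pos"]))
E
```

```text
[ 0.4971083  -0.32422073  0.1217653 ] [0.00809108 0.99996606 0.00155394] 0.05537656772930201
[ 124.98680463   61.32390065 -168.24609367]
```

Emit:
{"api": "drive_tool", "payload": {
  "targets": [
    {"travel": [0, 0, -45], "turn": [0, 0, 0], "grip": 0.7},
    {"travel": [25, 12, -85], "turn": [0, 0, 0], "grip": 0.7},
    {"travel": [55, 27, -120], "turn": [0, 0, 0], "grip": 0.7},
    {"travel": [85, 42, -150], "turn": [0, 0, 0], "grip": 0.7},
    {"travel": [115, 56, -168], "turn": [0, 0, 0], "grip": 0.7},
    {"travel": [125, 61, -168], "turn": [0, 0, 0], "grip": 0.7},
    {"travel": [125, 61, -168], "turn": [0, 0, 0], "grip": 0.7},
    {"travel": [125, 61, -168], "turn": [0, 0, 0], "grip": 0.7}
  ]
}}

```text
time: 17.55
tool_pos: [0.559, -0.2012, 0.2894]
tcp_rot: [[0.009, 1.0, -0.001], [1.0, -0.009, -0.0], [-0.0, -0.001, -1.0]]
contact_force: [0.2, 0.3, 0.2]
grip_width: 0.0649
grip_force: 0.0
```

```bash
python3 - <<'E'
from h import *
s=manip.get_state(); im=read_camera("wrist"); c=cam("wrist",s); t=read_camera("top"); ct=cam("top")
print(s["tool_pos"],s["tcp_rot"][:,0])
a=[rectify(c,im,p[:2],z,.06,266) for p,z in (((.479,-.1215),.018),((.661,-.1515),.082),((.661,-.1515),.104))]
b=[rectify(ct,t,(.495,-.373),.023,.14,266),rectify(ct,t,(.424,.335),.018,.07,266),rectify(ct,t,(.66,.2),.07,.08,266)]
save("w4r.png",np.vstack([np.hstack(a),np.hstack(b)]))
E
```

```text
[ 0.55898027 -0.20119242  0.28936337] [ 8.71296287e-03  9.99961968e-01 -3.83260915e-04]
```

View pics/w4r.png

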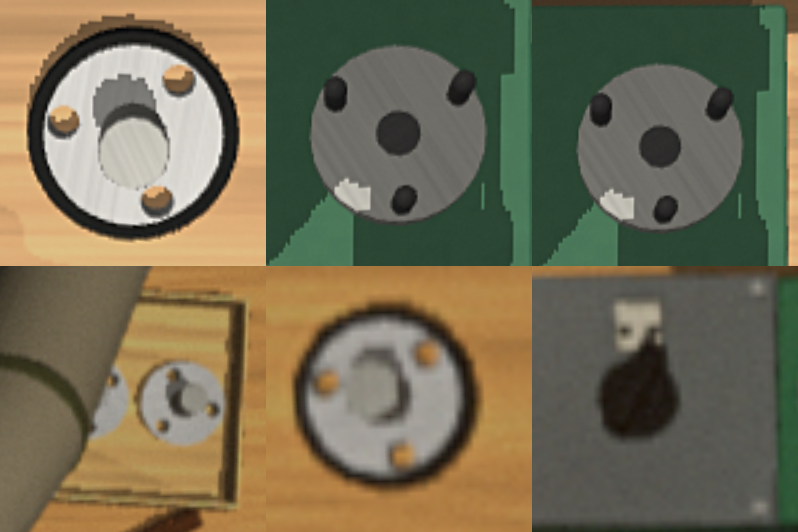

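Wheel A is still at (0.479,-0.122), holes at 79.4°. Head0 is at (0.661,-0.151), studs at 63°. Two dots show and the worn wheels lie flat in the tray. Grasping wheel A.

Emit:
{"api": "drive_tool", "payload": {
  "targets": [
    {"travel": [30, -30, 20], "turn": [0, 0, 0], "grip": 0.7},
    {"travel": [60, -60, 45], "turn": [0, 0, 0], "grip": 0.7},
    {"travel": [79, -81, 80], "turn": [0, 0, 0], "grip": 0.7},
    {"travel": [79, -81, 125], "turn": [0, 0, 0], "grip": 0.7},
    {"travel": [79, -81, 170], "turn": [0, 0, 0], "grip": 0.7},
    {"travel": [79, -81, 210], "turn": [0, 0, 0], "grip": 0.7},
    {"travel": [79, -81, 240], "turn": [0, 0, 0], "grip": 0.7},
    {"travel": [79, -81, 255], "turn": [0, 0, 0], "grip": 0.7},
    {"travel": [79, -81, 262], "turn": [0, 0, 0], "grip": 0.7},
    {"travel": [79, -81, 262], "turn": [0, 0, 0], "grip": 0.7}
  ]
}}

```text
time: 18.65
tool_pos: [0.4788, -0.1218, 0.0272]
tcp_rot: [[0.01, 1.0, -0.002], [1.0, -0.01, -0.0], [-0.0, -0.002, -1.0]]
contact_force: [0.3, -0.1, -0.1]
grip_width: 0.065
grip_force: 0.0
```

Emit:
{"api": "drive_tool", "payload": {
  "targets": [
    {"travel": [0, 0, 0], "turn": [0, 0, 0], "grip": 0},
    {"travel": [0, 0, 0], "turn": [0, 0, 0], "grip": 0},
    {"travel": [0, 0, 0], "turn": [0, 0, 0], "grip": 0},
    {"travel": [0, 0, 0], "turn": [0, 0, 0], "grip": 0},
    {"travel": [0, 0, 0], "turn": [0, 0, 0], "grip": 0},
    {"travel": [0, 0, 0], "turn": [0, 0, 0], "grip": 0},
    {"travel": [0, 0, 0], "turn": [0, 0, 0], "grip": 0},
    {"travel": [0, 0, 0], "turn": [0, 0, 0], "grip": 0}
  ],
  "squeeze": 45
}}

```text
time: 19.45
tool_pos: [0.4799, -0.1205, 0.0285]
tcp_rot: [[0.008, 1.0, 0.001], [1.0, -0.008, 0.0], [0.0, 0.001, -1.0]]
contact_force: [-0.4, 0.6, 7.6]
grip_width: 0.0293
grip_force: 45.0
```

Emit:
{"api": "drive_tool", "payload": {
  "targets": [
    {"travel": [0, 0, -15], "turn": [0, 0, 0], "grip": 0},
    {"travel": [0, 0, -50], "turn": [0, 0, 0], "grip": 0},
    {"travel": [0, 0, -95], "turn": [0, 0, 0.1], "grip": 0},
    {"travel": [0, 0, -140], "turn": [0, 0, 0.2], "grip": 0},
    {"travel": [0, 0, -170], "turn": [0, 0, 0.286], "grip": 0},
    {"travel": [0, 0, -170], "turn": [0, 0, 0.286], "grip": 0},
    {"travel": [0, 0, -170], "turn": [0, 0, 0.286], "grip": 0}
  ]
}}

```text
time: 20.15
tool_pos: [0.4795, -0.12, 0.1978]
tcp_rot: [[0.287, 0.958, 0.0], [0.958, -0.287, 0.0], [0.0, 0.0, -1.0]]
contact_force: [-0.0, 0.0, -4.1]
grip_width: 0.0291
grip_force: 45.0
```

```bash
python3 - <<'E'
from h import *
s=manip.get_state(); print(s["tool_pos"],s["tcp_rot"][:,0],s["grip_width"],s["contact_force"])
print(totool(s,np.array([.661,-.1513,.2])-s["tool_pos"]))
E
```

```text
[ 0.47949197 -0.11997521  0.19777486] [2.87020975e-01 9.57924235e-01 3.45925632e-04] 0.029070282509120388 [-0.04412596  0.04433723 -4.12432496]
[ 22.09060301 182.86256584  -2.15585103]
```

Emit:
{"api": "drive_tool", "payload": {
  "targets": [
    {"travel": [6, 45, 0], "turn": [0, 0, 0], "grip": 0},
    {"travel": [11, 90, 0], "turn": [0, 0, 0], "grip": 0},
    {"travel": [17, 135, 0], "turn": [0, 0, 0], "grip": 0},
    {"travel": [23, 183, 0], "turn": [0, 0, 0], "grip": 0},
    {"travel": [23, 183, 0], "turn": [0, 0, 0], "grip": 0},
    {"travel": [23, 183, 0], "turn": [0, 0, 0], "grip": 0},
    {"travel": [23, 183, 30], "turn": [0, 0, 0], "grip": 0},
    {"travel": [23, 183, 50], "turn": [0, 0, 0], "grip": 0},
    {"travel": [23, 183, 58], "turn": [0, 0, 0], "grip": 0},
    {"travel": [23, 183, 58], "turn": [0, 0, 0], "grip": 0}
  ]
}}

```text
time: 21.15
tool_pos: [0.6596, -0.1514, 0.1383]
tcp_rot: [[0.29, 0.957, -0.004], [0.957, -0.29, 0.001], [-0.0, -0.004, -1.0]]
contact_force: [0.2, -0.2, -2.9]
grip_width: 0.0293
grip_force: 45.0
```

```bash
python3 - <<'E'
from h import *
s=manip.get_state(); print(s["tool_pos"],s["tcp_rot"],s["grip_width"],s["contact_force"])
im=read_camera("wrist"); c=cam("wrist",s)
p=s["tool_pos"]; u=p[2]-.0285
save("w5r.png",np.hstack([rectify(c,im,p[:2],u+.018,.06,400),rectify(c,im,p[:2],.092,.06,400)]))
E
```

```text
[ 0.65963018 -0.15143302  0.1382927 ] [[ 2.89858423e-01  9.57062451e-01 -3.68219025e-03]
 [ 9.57069502e-01 -2.89857276e-01  8.53136295e-04]
 [-2.50804923e-04 -3.77140073e-03 -9.99992857e-01]] 0.029312947245745614 [ 0.21529984 -0.19616682 -2.88666758]
```

View pics/w5r.png

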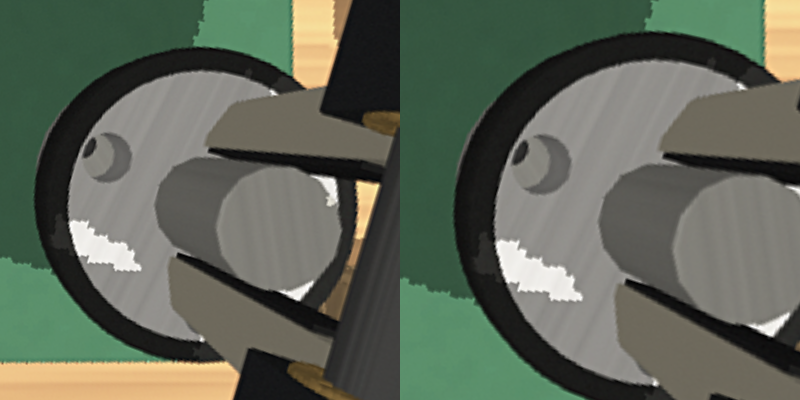

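Emit:
{"api": "drive_tool", "payload": {
  "targets": [
    {"travel": [0, 1.5, 0], "turn": [0, 0, 0], "grip": 0},
    {"travel": [0, 1.5, 4], "turn": [0, 0, 0], "grip": 0},
    {"travel": [0, 1.5, 8], "turn": [0, 0, 0], "grip": 0},
    {"travel": [0, 1.5, 11], "turn": [0, 0, 0], "grip": 0},
    {"travel": [0, 1.5, 14], "turn": [0, 0, 0], "grip": 0},
    {"travel": [0, 1.5, 14], "turn": [0, 0, 0], "grip": 0}
  ]
}}

```text
time: 21.8
tool_pos: [0.6626, -0.152, 0.1256]
tcp_rot: [[0.29, 0.957, -0.001], [0.957, -0.29, 0.0], [-0.0, -0.001, -1.0]]
contact_force: [0.1, -0.6, -3.2]
grip_width: 0.0293
grip_force: 45.0
```

Emit:
{"api": "drive_tool", "payload": {
  "targets": [
    {"travel": [0, 0, 4], "turn": [0, 0, 0], "grip": 0},
    {"travel": [0, 0, 8], "turn": [0, 0, 0], "grip": 0},
    {"travel": [0, 0, 12], "turn": [0, 0, 0], "grip": 0},
    {"travel": [0, 0, 14], "turn": [0, 0, 0], "grip": 0},
    {"travel": [0, 0, 14], "turn": [0, 0, 0], "grip": 0}
  ]
}}

```text
time: 22.3
tool_pos: [0.6627, -0.1521, 0.1116]
tcp_rot: [[0.29, 0.957, -0.001], [0.957, -0.29, 0.0], [-0.0, -0.001, -1.0]]
contact_force: [0.2, 0.3, -3.0]
grip_width: 0.0297
grip_force: 45.0
```

Emit:
{"api": "drive_tool", "payload": {
  "targets": [
    {"travel": [0, 0, 2], "turn": [0, 0, 0], "grip": 0},
    {"travel": [0, 0, 2], "turn": [0, 0, 0], "grip": 0},
    {"travel": [0, 0, 2], "turn": [0, 0, 0], "grip": 0.6},
    {"travel": [0, 0, 2], "turn": [0, 0, 0], "grip": 0.6},
    {"travel": [0, 0, 2], "turn": [0, 0, 0], "grip": 0.6},
    {"travel": [0, 0, -40], "turn": [0, 0, 0], "grip": 0.6},
    {"travel": [0, 0, -90], "turn": [0, 0, -0.1], "grip": 0.6},
    {"travel": [0, 0, -140], "turn": [0, 0, -0.2], "grip": 0.6},
    {"travel": [0, 0, -180], "turn": [0, 0, -0.286], "grip": 0.6},
    {"travel": [0, 0, -180], "turn": [0, 0, -0.286], "grip": 0.6}
  ]
}}

```text
time: 23.3
tool_pos: [0.6653, -0.1537, 0.2986]
tcp_rot: [[0.006, 1.0, 0.01], [1.0, -0.006, -0.002], [-0.001, 0.01, -1.0]]
contact_force: [0.0, 0.3, -0.6]
grip_width: 0.056
grip_force: 0.0
```

```bash
python3 - <<'E'
from h import *
s=manip.get_state(); print(s["tool_pos"],s["tcp_rot"][:,0],s["grip_width"])
print(totool(s,np.array([.48,.27,.29])-s["tool_pos"]))
E
```

```text
[ 0.66526612 -0.15367857  0.29864501] [ 0.00603726  0.99998071 -0.00145801] 0.055990859871369675
[ 422.5645051  -187.89130917    6.15602352]
```

Emit:
{"api": "drive_tool", "payload": {
  "targets": [
    {"travel": [43, -19, 0], "turn": [0, 0, 0], "grip": 0.7},
    {"travel": [87, -39, 0], "turn": [0, 0, 0], "grip": 0.7},
    {"travel": [131, -58, 0], "turn": [0, 0, 0], "grip": 0.7},
    {"travel": [175, -78, 0], "turn": [0, 0, 0], "grip": 0.7},
    {"travel": [219, -98, 0], "turn": [0, 0, 0], "grip": 0.7},
    {"travel": [263, -117, 0], "turn": [0, 0, 0], "grip": 0.7},
    {"travel": [307, -137, 0], "turn": [0, 0, 0], "grip": 0.7},
    {"travel": [351, -156, 0], "turn": [0, 0, 0], "grip": 0.7},
    {"travel": [395, -176, 6], "turn": [0, 0, 0], "grip": 0.7},
    {"travel": [422, -188, 6], "turn": [0, 0, 0], "grip": 0.7}
  ]
}}

```text
time: 24.3
tool_pos: [0.4758, 0.2748, 0.2849]
tcp_rot: [[0.005, 1.0, -0.002], [1.0, -0.005, 0.0], [0.0, -0.002, -1.0]]
contact_force: [1.0, -0.5, -0.1]
grip_width: 0.0652
grip_force: 0.0
```

Emit:
{"api": "drive_tool", "payload": {
  "targets": [
    {"travel": [0, 0, 0], "turn": [0, 0, 0], "grip": 0.7},
    {"travel": [0, 0, 0], "turn": [0, 0, 0], "grip": 0.7},
    {"travel": [0, 0, 0], "turn": [0, 0, 0], "grip": 0.7}
  ]
}}

```text
time: 24.6
tool_pos: [0.4788, 0.27, 0.2859]
tcp_rot: [[0.01, 1.0, 0.0], [1.0, -0.01, -0.001], [-0.001, 0.0, -1.0]]
contact_force: [0.2, 0.4, -0.2]
grip_width: 0.0647
grip_force: 0.0
```

```bash
python3 - <<'E'
from h import *
s=manip.get_state(); im=read_camera("wrist"); c=cam("wrist",s); t=read_camera("top"); ct=cam("top")
print(s["tool_pos"],s["tcp_rot"][:,0])
a=[rectify(c,im,p[:2],z,.06,266) for p,z in (((.425,.337),.018),((.425,.337),.058))]
a.append(rectify(ct,t,(.661,-.1515),.1,.06,266))
b=[rectify(ct,t,(.495,-.373),.023,.14,266),rectify(ct,t,(.424,.335),.018,.07,266),rectify(ct,t,(.66,.2),.07,.08,266)]
save("w6r.png",np.vstack([np.hstack(a),np.hstack(b)]))
E
```

```text
[0.47878174 0.27003192 0.28594422] [ 1.00167701e-02  9.99949664e-01 -5.78162026e-04]
```

View pics/w6r.png

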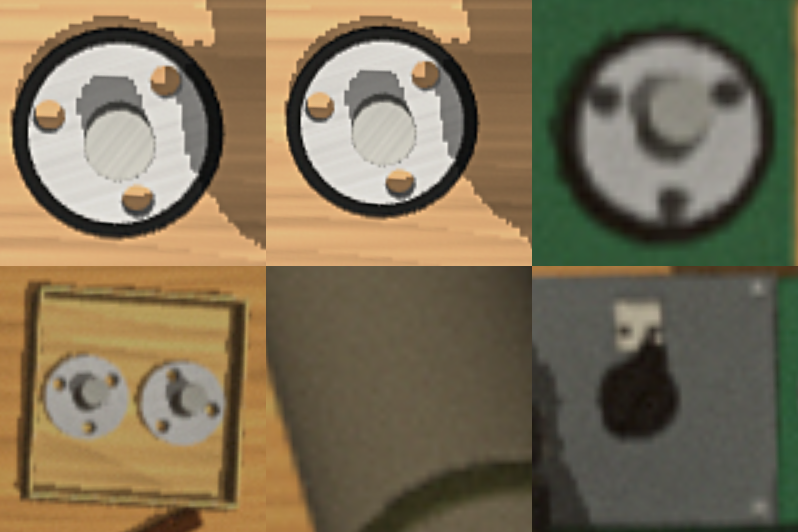

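Wheel B is at (0.425, 0.344) with holes at 76.3°, and head2's studs are at 42.3°, so it needs -34°. Wheel A is seated and both worn wheels lie flat in the tray.

Emit:
{"api": "drive_tool", "payload": {
  "targets": [
    {"travel": [30, -25, 20], "turn": [0, 0, 0], "grip": 0.7},
    {"travel": [60, -45, 45], "turn": [0, 0, 0], "grip": 0.7},
    {"travel": [73, -54, 85], "turn": [0, 0, 0], "grip": 0.7},
    {"travel": [73, -54, 130], "turn": [0, 0, 0], "grip": 0.7},
    {"travel": [73, -54, 175], "turn": [0, 0, 0], "grip": 0.7},
    {"travel": [73, -54, 215], "turn": [0, 0, 0], "grip": 0.7},
    {"travel": [73, -54, 240], "turn": [0, 0, 0], "grip": 0.7},
    {"travel": [73, -54, 252], "turn": [0, 0, 0], "grip": 0.7},
    {"travel": [73, -54, 258], "turn": [0, 0, 0], "grip": 0.7},
    {"travel": [73, -54, 258], "turn": [0, 0, 0], "grip": 0.7}
  ]
}}

```text
time: 25.7
tool_pos: [0.4255, 0.3445, 0.0282]
tcp_rot: [[0.009, 1.0, 0.0], [1.0, -0.009, 0.0], [0.0, 0.0, -1.0]]
contact_force: [0.3, 0.6, 0.4]
grip_width: 0.0651
grip_force: 0.0
```

Emit:
{"api": "drive_tool", "payload": {
  "targets": [
    {"travel": [0, 0, 0], "turn": [0, 0, 0], "grip": 0},
    {"travel": [0, 0, 0], "turn": [0, 0, 0], "grip": 0},
    {"travel": [0, 0, 0], "turn": [0, 0, 0], "grip": 0},
    {"travel": [0, 0, 0], "turn": [0, 0, 0], "grip": 0},
    {"travel": [0, 0, 0], "turn": [0, 0, 0], "grip": 0},
    {"travel": [0, 0, 0], "turn": [0, 0, 0], "grip": 0},
    {"travel": [0, 0, 0], "turn": [0, 0, 0], "grip": 0},
    {"travel": [0, 0, 0], "turn": [0, 0, 0], "grip": 0}
  ]
}}

```text
time: 26.5
tool_pos: [0.4254, 0.3451, 0.0285]
tcp_rot: [[0.008, 1.0, 0.001], [1.0, -0.008, 0.001], [0.001, 0.001, -1.0]]
contact_force: [0.8, -0.2, 6.2]
grip_width: 0.0294
grip_force: 45.0
```

Emit:
{"api": "drive_tool", "payload": {
  "targets": [
    {"travel": [0, 0, -15], "turn": [0, 0, 0], "grip": 0},
    {"travel": [0, 0, -50], "turn": [0, 0, 0], "grip": 0},
    {"travel": [0, 0, -95], "turn": [0, 0, 0.13], "grip": 0},
    {"travel": [0, 0, -140], "turn": [0, 0, 0.26], "grip": 0},
    {"travel": [0, 0, -180], "turn": [0, 0, 0.39], "grip": 0},
    {"travel": [0, 0, -180], "turn": [0, 0, 0.52], "grip": 0},
    {"travel": [0, 0, -180], "turn": [0, 0, 0.593], "grip": 0},
    {"travel": [0, 0, -180], "turn": [0, 0, 0.593], "grip": 0},
    {"travel": [0, 0, -180], "turn": [0, 0, 0.593], "grip": 0}
  ]
}}

```text
time: 27.4
tool_pos: [0.4242, 0.3446, 0.2075]
tcp_rot: [[0.563, 0.826, -0.001], [0.826, -0.563, -0.001], [-0.001, -0.0, -1.0]]
contact_force: [-0.1, 0.3, -4.5]
grip_width: 0.0295
grip_force: 45.0
```

```bash
python3 - <<'E'
from h import *
s=manip.get_state(); print(s["tool_pos"],s["tcp_rot"][:,0],s["grip_width"],s["contact_force"])
print(totool(s,np.array([.662,.0785,.2])-s["tool_pos"]))
E
```

```text
[0.42419726 0.34462955 0.20749164] [ 0.56323077  0.82629835 -0.00146154] 0.029532084093791447 [-0.05378188  0.26768638 -4.54210844]
[-85.95364051 346.390474     7.53755286]
```

Emit:
{"api": "drive_tool", "payload": {
  "targets": [
    {"travel": [-10, 42, 0], "turn": [0, 0, 0], "grip": 0},
    {"travel": [-21, 86, 0], "turn": [0, 0, 0], "grip": 0},
    {"travel": [-32, 130, 0], "turn": [0, 0, 0], "grip": 0},
    {"travel": [-43, 174, 0], "turn": [0, 0, 0], "grip": 0},
    {"travel": [-54, 218, 0], "turn": [0, 0, 0], "grip": 0},
    {"travel": [-65, 262, 0], "turn": [0, 0, 0], "grip": 0},
    {"travel": [-76, 306, 0], "turn": [0, 0, 0], "grip": 0},
    {"travel": [-86, 346, 0], "turn": [0, 0, 0], "grip": 0},
    {"travel": [-86, 346, 20], "turn": [0, 0, 0], "grip": 0},
    {"travel": [-86, 346, 40], "turn": [0, 0, 0], "grip": 0}
  ]
}}

```text
time: 28.4
tool_pos: [0.6623, 0.0759, 0.1671]
tcp_rot: [[0.566, 0.824, 0.0], [0.824, -0.566, -0.0], [-0.0, 0.0, -1.0]]
contact_force: [-1.3, 1.1, -5.0]
grip_width: 0.0294
grip_force: 45.0
```

Emit:
{"api": "drive_tool", "payload": {
  "targets": [
    {"travel": [0, 0, 20], "turn": [0, 0, 0], "grip": 0},
    {"travel": [0, 0, 27], "turn": [0, 0, 0], "grip": 0},
    {"travel": [0, 0, 27], "turn": [0, 0, 0], "grip": 0}
  ]
}}

```text
time: 28.7
tool_pos: [0.6608, 0.078, 0.1397]
tcp_rot: [[0.565, 0.825, -0.003], [0.825, -0.565, -0.001], [-0.002, -0.002, -1.0]]
contact_force: [0.7, -0.1, -4.2]
grip_width: 0.029
grip_force: 45.0
```

```bash
python3 - <<'E'
from h import *
s=manip.get_state(); print(s["tool_pos"],s["tcp_rot"][:,0],s["grip_width"],s["contact_force"])
print(totool(s,np.array([.662,.0785,.111])-s["tool_pos"]),s["joint_positions"].round(2))
E
```

```text
[0.66077274 0.07798123 0.13967214] [ 0.56479831  0.82522641 -0.00206188] 0.029046038929123538 [ 0.74005832 -0.11705808 -4.1869555 ]
[ 1.18037859  0.77803902 28.66824321] [-0.52  0.67  0.52  1.83 -0.46  0.76 -0.36]
```

Emit:
{"api": "drive_tool", "payload": {
  "targets": [
    {"travel": [1, 0.5, 0], "turn": [0, 0, 0], "grip": 0},
    {"travel": [1, 0.5, 4], "turn": [0, 0, 0], "grip": 0},
    {"travel": [1, 0.5, 8], "turn": [0, 0, 0], "grip": 0},
    {"travel": [1, 0.5, 11], "turn": [0, 0, 0], "grip": 0},
    {"travel": [1, 0.5, 14], "turn": [0, 0, 0], "grip": 0},
    {"travel": [1, 0.5, 15], "turn": [0, 0, 0], "grip": 0}
  ]
}}

```text
time: 29.3
tool_pos: [0.6624, 0.0788, 0.1257]
tcp_rot: [[0.565, 0.825, -0.0], [0.825, -0.565, -0.0], [-0.0, -0.0, -1.0]]
contact_force: [-0.3, 0.5, -3.5]
grip_width: 0.0295
grip_force: 45.0
```

Emit:
{"api": "drive_tool", "payload": {
  "targets": [
    {"travel": [0, 0, 4], "turn": [0, 0, 0], "grip": 0},
    {"travel": [0, 0, 8], "turn": [0, 0, 0], "grip": 0},
    {"travel": [0, 0, 12], "turn": [0, 0, 0], "grip": 0},
    {"travel": [0, 0, 15], "turn": [0, 0, 0], "grip": 0},
    {"travel": [0, 0, 15], "turn": [0, 0, 0], "grip": 0}
  ]
}}

```text
time: 29.8
tool_pos: [0.6625, 0.0788, 0.1108]
tcp_rot: [[0.565, 0.825, -0.0], [0.825, -0.565, -0.0], [-0.0, -0.0, -1.0]]
contact_force: [-0.3, -0.3, -3.5]
grip_width: 0.0294
grip_force: 45.0
```

Emit:
{"api": "drive_tool", "payload": {
  "targets": [
    {"travel": [0, 0, 1], "turn": [0, 0, 0], "grip": 0},
    {"travel": [0, 0, 1], "turn": [0, 0, 0], "grip": 0.6},
    {"travel": [0, 0, 1], "turn": [0, 0, 0], "grip": 0.6},
    {"travel": [0, 0, 1], "turn": [0, 0, 0], "grip": 0.6},
    {"travel": [0, 0, -40], "turn": [0, 0, 0], "grip": 0.6},
    {"travel": [0, 0, -90], "turn": [0, 0, 0], "grip": 0.6},
    {"travel": [0, 0, -140], "turn": [0, 0, 0], "grip": 0.6},
    {"travel": [0, -10, -170], "turn": [0, 0, 0], "grip": 0.6},
    {"travel": [-20, -40, -170], "turn": [0, 0, 0], "grip": 0.6},
    {"travel": [-30, -40, -170], "turn": [0, 0, 0], "grip": 0.6}
  ]
}}

```text
time: 30.8
tool_pos: [0.6102, 0.0777, 0.282]
tcp_rot: [[0.564, 0.826, -0.0], [0.826, -0.564, 0.002], [0.001, -0.001, -1.0]]
contact_force: [-1.2, 0.8, 0.1]
grip_width: 0.0557
grip_force: 0.0
```

```bash
python3 - <<'E'
from h import *
s=manip.get_state(); im=read_camera("wrist"); c=cam("wrist",s); t=read_camera("top"); ct=cam("top")
print(s["tool_pos"],s["tcp_rot"][:,0])
a=[rectify(c,im,(.661,.0785),.1,.06,266),rectify(c,im,(.661,.0785),.14,.06,266),rectify(ct,t,(.661,-.1515),.1,.06,266)]
b=[rectify(ct,t,(.495,-.373),.023,.14,266),rectify(c,im,(.661,.217),.07,.07,266),rectify(ct,t,(.661,.0785),.1,.06,266)]
save("w7r.png",np.vstack([np.hstack(a),np.hstack(b)]))
print(totool(s,np.array([.6615,.217,.2])-s["tool_pos"]))
E
```

```text
[0.61018084 0.07766935 0.28202152] [0.5640172  0.8257617  0.00148483]
[143.87701273 -36.10767426  82.27913397]
```

View pics/w7r.png

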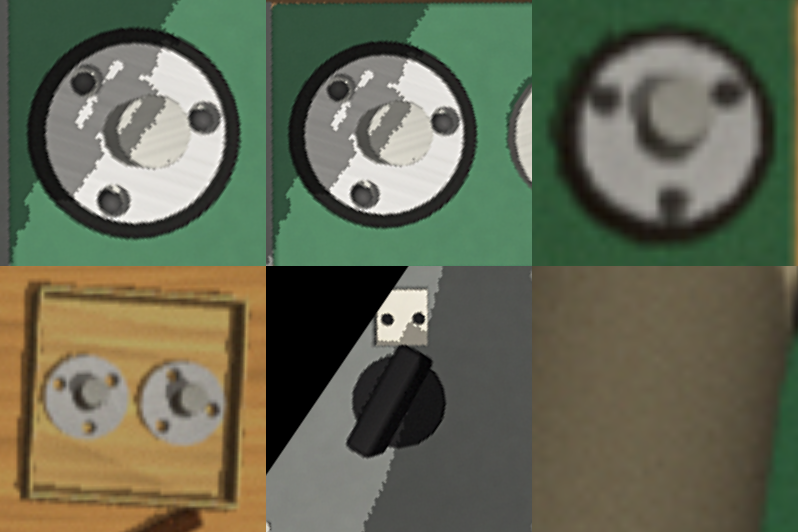

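Wheel B is home with studs visible in its holes. Two dots are centred, and both worn wheels are flat in the tray. I'll turn the selector to four dots.

Emit:
{"api": "drive_tool", "payload": {
  "targets": [
    {"travel": [40, -10, 10], "turn": [0, 0, 0.15], "grip": 0.6},
    {"travel": [80, -20, 20], "turn": [0, 0, 0.3], "grip": 0.6},
    {"travel": [120, -30, 40], "turn": [0, 0, 0.45], "grip": 0.6},
    {"travel": [144, -36, 60], "turn": [0, 0, 0.6], "grip": 0.6},
    {"travel": [144, -36, 70], "turn": [0, 0, 0.75], "grip": 0.6},
    {"travel": [144, -36, 70], "turn": [0, 0, 0.9], "grip": 0.6},
    {"travel": [144, -36, 70], "turn": [0, 0, 1.05], "grip": 0.6},
    {"travel": [144, -36, 70], "turn": [0, 0, 1.2], "grip": 0.6},
    {"travel": [144, -36, 70], "turn": [0, 0, 1.35], "grip": 0.6},
    {"travel": [144, -36, 70], "turn": [0, 0, 1.478], "grip": 0.6}
  ]
}}

```text
time: 31.9
tool_pos: [0.6653, 0.216, 0.2101]
tcp_rot: [[0.871, -0.491, -0.0], [-0.491, -0.871, -0.001], [0.0, 0.001, -1.0]]
contact_force: [-0.2, 0.2, -0.3]
grip_width: 0.0557
grip_force: 0.0
```

Emit:
{"api": "drive_tool", "payload": {
  "targets": [
    {"travel": [0, 0, 0], "turn": [0, 0, 0], "grip": 0.6},
    {"travel": [0, 0, 0], "turn": [0, 0, 0], "grip": 0.6}
  ]
}}

```text
time: 32.1
tool_pos: [0.6648, 0.2159, 0.2103]
tcp_rot: [[0.876, -0.483, -0.0], [-0.483, -0.876, -0.001], [0.0, 0.001, -1.0]]
contact_force: [0.2, 0.3, 0.4]
grip_width: 0.0559
grip_force: 0.0
```

```bash
python3 - <<'E'
from h import *
s=manip.get_state(); print(s["tool_pos"],s["tcp_rot"][:,0])
print(totool(s,np.array([.6615,.217,.0875])-s["tool_pos"]),s["joint_positions"].round(2))
E
```

```text
[0.66484818 0.21585144 0.2102889 ] [ 8.75605734e-01 -4.83026358e-01  3.69735962e-04]
[ -3.53187116   0.46338707 122.78824682] [-0.94  0.77  0.98  1.71 -0.72  1.07 -1.79]
```

Emit:
{"api": "drive_tool", "payload": {
  "targets": [
    {"travel": [-3.5, 0.5, 40], "turn": [0, 0, 0], "grip": 0.6},
    {"travel": [-3.5, 0.5, 80], "turn": [0, 0, 0], "grip": 0.6},
    {"travel": [-3.5, 0.5, 110], "turn": [0, 0, 0], "grip": 0.6},
    {"travel": [-3.5, 0.5, 122], "turn": [0, 0, 0], "grip": 0.6},
    {"travel": [-3.5, 0.5, 122], "turn": [0, 0, 0], "grip": 0},
    {"travel": [-3.5, 0.5, 122], "turn": [0, 0, 0], "grip": 0},
    {"travel": [-3.5, 0.5, 122], "turn": [0, 0, 0], "grip": 0},
    {"travel": [-3.5, 0.5, 122], "turn": [0, 0, 0], "grip": 0},
    {"travel": [-3.5, 0.5, 122], "turn": [0, 0, 0], "grip": 0},
    {"travel": [-3.5, 0.5, 122], "turn": [0, 0, 0], "grip": 0}
  ],
  "squeeze": 20
}}

```text
time: 33.1
tool_pos: [0.6612, 0.2169, 0.0897]
tcp_rot: [[0.874, -0.486, 0.001], [-0.486, -0.874, 0.0], [0.0, -0.0, -1.0]]
contact_force: [-0.6, 3.3, 2.5]
grip_width: 0.0139
grip_force: 20.0
```

Emit:
{"api": "drive_tool", "payload": {
  "targets": [
    {"travel": [0, 0, 0], "turn": [0, 0, 0], "grip": 0},
    {"travel": [0, 0, 0], "turn": [0, 0, 0], "grip": 0},
    {"travel": [0, 0, 0], "turn": [0, 0, 0], "grip": 0},
    {"travel": [0, 0, 0], "turn": [0, 0, 0], "grip": 0}
  ]
}}

```text
time: 33.5
tool_pos: [0.6611, 0.217, 0.0897]
tcp_rot: [[0.874, -0.486, 0.0], [-0.486, -0.874, 0.0], [0.0, -0.0, -1.0]]
contact_force: [-2.8, 0.4, 7.1]
grip_width: 0.0136
grip_force: 20.0
```

Emit:
{"api": "drive_tool", "payload": {
  "targets": [
    {"travel": [0, 0, 0], "turn": [0, 0, -0.14], "grip": 0},
    {"travel": [0, 0, 0], "turn": [0, 0, -0.28], "grip": 0},
    {"travel": [0, 0, 0], "turn": [0, 0, -0.42], "grip": 0},
    {"travel": [0, 0, 0], "turn": [0, 0, -0.56], "grip": 0},
    {"travel": [0, 0, 0], "turn": [0, 0, -0.7], "grip": 0},
    {"travel": [0, 0, 0], "turn": [0, 0, -0.84], "grip": 0},
    {"travel": [0, 0, 0], "turn": [0, 0, -0.98], "grip": 0},
    {"travel": [0, 0, 0], "turn": [0, 0, -1.12], "grip": 0},
    {"travel": [0, 0, 0], "turn": [0, 0, -1.26], "grip": 0},
    {"travel": [0, 0, 0], "turn": [0, 0, -1.4], "grip": 0}
  ]
}}

```text
time: 34.5
tool_pos: [0.6612, 0.2168, 0.0897]
tcp_rot: [[0.624, 0.781, 0.0], [0.781, -0.624, 0.0], [0.0, 0.0, -1.0]]
contact_force: [-1.9, -1.4, 4.6]
grip_width: 0.0136
grip_force: 20.0
```

Emit:
{"api": "drive_tool", "payload": {
  "targets": [
    {"travel": [0, 0, 0], "turn": [0, 0, -0.14], "grip": 0},
    {"travel": [0, 0, 0], "turn": [0, 0, -0.28], "grip": 0},
    {"travel": [0, 0, 0], "turn": [0, 0, -0.42], "grip": 0},
    {"travel": [0, 0, 0], "turn": [0, 0, -0.56], "grip": 0},
    {"travel": [0, 0, 0], "turn": [0, 0, -0.68], "grip": 0},
    {"travel": [0, 0, 0], "turn": [0, 0, -0.68], "grip": 0},
    {"travel": [0, 0, 0], "turn": [0, 0, -0.68], "grip": 0}
  ]
}}

```text
time: 35.2
tool_pos: [0.6613, 0.2168, 0.0897]
tcp_rot: [[0.003, 1.0, 0.0], [1.0, -0.003, 0.0], [0.0, 0.0, -1.0]]
contact_force: [-1.8, -1.3, 7.2]
grip_width: 0.014
grip_force: 20.0
```

Yaw is now 90°. Releasing, lifting, and taking one last look.

Emit:
{"api": "drive_tool", "payload": {
  "targets": [
    {"travel": [0, 0, 0], "turn": [0, 0, 0], "grip": 0.5},
    {"travel": [0, 0, 0], "turn": [0, 0, 0], "grip": 0.5},
    {"travel": [0, 0, 0], "turn": [0, 0, 0], "grip": 0.5},
    {"travel": [0, 0, -40], "turn": [0, 0, 0], "grip": 0.5},
    {"travel": [0, 0, -90], "turn": [0, 0, 0], "grip": 0.5},
    {"travel": [0, 0, -140], "turn": [0, 0, 0], "grip": 0.5},
    {"travel": [-40, -20, -180], "turn": [0, 0, 0], "grip": 0.5},
    {"travel": [-80, -50, -200], "turn": [0, 0, 0], "grip": 0.5},
    {"travel": [-80, -50, -200], "turn": [0, 0, 0], "grip": 0.5},
    {"travel": [-80, -50, -200], "turn": [0, 0, 0], "grip": 0.5}
  ]
}}

```text
time: 36.2
tool_pos: [0.6109, 0.1352, 0.2906]
tcp_rot: [[0.002, 1.0, 0.002], [1.0, -0.002, 0.001], [0.001, 0.002, -1.0]]
contact_force: [1.1, 0.3, 0.6]
grip_width: 0.047
grip_force: 0.0
```

```bash
python3 - <<'E'
from h import *
s=manip.get_state(); im=read_camera("wrist"); sc=read_camera("scene")
save("fin.png",np.hstack([sc[180:320,120:440],im[60:200,200:520]])); print(s["tool_pos"])
cv2.imwrite("pics/fin.png",cv2.resize(cv2.imread("pics/fin.png"),(800,175)))
E
```

```text
[0.61086639 0.13523301 0.29059053]
```

View pics/fin.png

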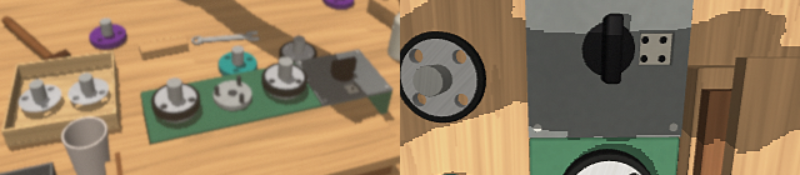

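The view shows four dots centred at (655,48), wheels seated level on heads 0 and 2, both worn wheels flat in the tray, and the spare untouched.

```bash
python3 -c "
from bench import manip; print(manip.hand_in())"
```

```text
the job is handed in; nothing more can be done
None
```

I handed the job in at about 36 s with the selector on four dots, both three-hole wheels home on heads 0 and 2, both worn wheels flat in the tray, and the spare untouched; the last camera view agreed, but the hand-in returned no verdict.

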